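Tap shut and spout over the pasta pot

ROBOT

A 6-joint arm with a two-finger parallel gripper is mounted at the origin on the work surface. World frame = base frame: x ahead of the robot, y to its left, z up, the work surface at z = 0. Lengths are in mm, angles in rad, forces in N, time in s.
With the tool pointing down it reaches from about 300 to 875 mm from the base axis. Payload 6.4 kg.
Tool frame: the origin (TCP) lies between the finger pads; the fingertips stand 22 mm ahead of it and the grasp point (between the pads) lies 3 mm ahead of it (r.tip_extent is the distance from the TCP to the fingertips, in mm); z points along the fingers, y is the line along which they close (so a half turn about z gives the same grasp; the last joint's range is limited). The gripper opens to 85 mm and grips with 20 to 120 N. Pads are 22 mm wide; open, the fingers measure 114 mm over their backs; the gripper's body (76 mm by 85 mm) begins 54 mm behind the grasp point. The pads swing forward as they close: fully open they stand 13 mm farther back than shut.
Start: joints at [-1.482, 0.181, 1.607, -0, 1.354, -0.206], TCP at [167.081, -550.205, 253.288] pointing down, gripper open.
Joint ranges: [-2.99, 2.99], [-0.89, 2.07], [0.3, 2.58], [-1.14, 4.28], [0, 2.63], [-3.12, 3.12]. Speed limits (rad/s): [2.57, 2.57, 3.01, 3.14, 3.14, 3.14].

INTERFACE

Orientations are given as a rotation vector (axis times angle).
In Python, from plant import r gives the robot as it stands.
- The arm moves only by the shell command python3 -m crank 'ROWS' [OPENING] [FORCE]. ROWS is JSON, a list of rows, each an object of numbers: "dx", "dy", "dz": the shift along the tool's x, y, z in units of 50 mm (1.0 is 50 mm); "wx", "wy", "wz": the turn, a rotation vector about the tool's x, y, z in units of 10 degrees (1.0 is 10 degrees). A call has 1 to 12 rows; each row is the pose to reach, as a shift and turn from the pose commanded when the call began, along the tool's axes at that moment; what a row does not reach only later rows make up. A row lasts 1/8 s, in which the tool goes at most 62.5 mm and 10.7 degrees, less where a joint would pass 70% of its speed; a pose out of reach is approached as far as the arm can. A call with a gripper value outside its range is refused whole. OPENING is the opening, from 0 (shut) to 1 (fully open), set as the call begins (- or left out, the last holds). The fingers move at their own pace and stop on an object; FORCE is the grip in N (left out, the last holds). Time passes only in rows, so rows that repeat a pose let the fingers close. It gives the time, the measured TCP pose, the force, the opening and the grip force at its end, in the units of the state.
- r.get_state(): the state, without advancing time (a new reading comes with each control period).
- r.grab_frame(name): name is "scene" or "top" or "wrist"; returns the picture (480x640x3 uint8, red, green, blue); there is no depth.
- r.camera_info(name): a dict with "fx", "fy", "cx", "cy" (pixels), "k1" (the pictures are not rectified: a ray, as slopes to the right and down, at radius r is drawn at 1 + k1 r^2 times it, then the intrinsics apply), "world_from_camera" (4x4, takes a point from camera to world coordinates). Camera axes: x right, y up, looking along -z (the intrinsics and any distortion apply to the point x, -y, -z); pixel columns grow to the right and rows downward; lengths in mm; the calibration is good to about 2 mm. A picture is of the moment at which its call begins: read the wrist's pose just before it. camera_info takes no time and is no camera call; for the wrist camera it gives the pose at the moment of the call.
- r.finish_job(): hands the job in; it is judged then, once.
Trained networks look in the newest picture that a camera, given by its name, has taken for a name from the list of things; names that differ only in an ending like _2 or _b are one class to them, and where a whole thing is asked for, a point or a joint stands for the part that bears it (a point fixed in the world has none). Each returns a list of dicts, best first, with "score" (0 to 1); they miss things now and then, are a little off and sometimes report something else, mostly with a low value. They report only what shows in the picture. A call takes as long as a camera call.
- r.outline_of(camera, query): "region" (480x640 bool, what is visible of it) and "extent" ([left, top, right, bottom] in pixels, round what is visible of it).
The state is a dict: "clock": time; "joint_pos": joint angles; "dq": joint speeds; "joint_torque": joint torques, N m; "tool_pos": TCP position; "ee_rot": TCP orientation; "force": force on the tool from outside, world axes, zero at the start; "wrist_torque": the same for the moment, N m; "width": finger opening in mm; "grasp_force": force on a finger pad.
Only numpy, scipy, OpenCV 4.12 (cv2) and the standard library are available. Lean on these libraries where they do the work, as an engineer would, in place of code of your own. Each camera call takes 0.05 s, during which the arm holds its last target. There are 200 camera calls.

TASK

The water is off at the mains and somebody has left the pot-filling tap open. Before it comes back on, use a finger to push the tap's lever fully shut against its stop, and with the finger push the spout round until its outlet is over the middle of the open steel pasta pot, ready to fill it. Leave both pots and everything else on the counter standing where they are.

Things in the scene. Friction and masses are not known exactly. Their poses are not given: they have to be found in the camera images.
- station: fixed pot-filling station: steel drip tray (330 by 600 mm, 8 mm high) with a steel pillar tap at the middle of its back edge. Origin: on the tap's upright axis, at counter height; z up, -x from the tap over the tray to its front edge, y along the tray. Pillar 38 mm across; the spout turns on it at 190 to 234 mm height, the lever on its top, both about this axis
- spout (a joint): angle of the tap's swivel spout about the station's upright axis, rad: 0 when it points along the station's -x, positive counter-clockwise seen from above; stops at -1.3 and 1.3. It turns against a small even drag (0.25 N m, some 1.5 N at 160 mm out) and stays where it is left
- outlet (a point): the open lower end of the spout's nozzle (27 mm across), 220 mm from the tap's axis, 170 mm above the counter
- spout_mid (a point): point on the centre line of the spout's level round tube, 160 mm from the tap's axis, 215 mm above the counter. The tube is 22 mm thick, level out to 198 mm from the axis, then bends down into the outlet nozzle; a finger can push it from either side
- lever (a joint): angle of the tap's lever about the same upright axis, rad: 0 when shut, against its stop, pointing along the station's +y (the robot's left); 1.57 when fully open, pointing along the station's -x. It is shut by turning it clockwise seen from above. Drag 0.25 N m (some 3 N at the paddle); it stays where it is left
- lever_end (a point): far end of the lever, 116 mm from the tap's axis, 277 mm above the counter. The lever has a round hub 38 mm across on top of the tap with a blue dot, a level rod 13 mm thick and a blue paddle (20 mm wide, 12 mm high) from 74 to 116 mm out, all centred at that height, 51 mm above the top of the spout's tube
- pot: the open steel cooking pot, 208 mm across the rim and 120 mm high, empty, with two loop handles (reaching 130 mm from its centre, 92 mm up), standing on the drip tray to one side of the tap, left or right; origin under its centre, z up. Its centre is about 220 mm (200 to 242) from the tap's axis
- casserole: red round casserole with its lid on and a brass lid knob, 206 mm across and 124 mm high, two small loop handles; origin under its centre. Stands on the drip tray at the side of the tap where the steel pot is not. Bystander
- salt_jar: white-capped jar, 54 mm across, 85 mm high, on the drip tray between the two pots; origin under its centre. Bystander
- meal_1: open clear meal box with pasta, 187 by 127 mm, 52 mm high, on the counter to the robot's right; origin under its centre. Bystander
- meal_2: a second such meal box, to the left. Bystander
- oil: green oil bottle, 60 mm across, 210 mm high, on the counter to the left; origin under its centre. Bystander
- tomato_can: red can, 75 mm across, 110 mm high, at the back right corner of the drip tray; origin under its centre. Bystander

How it is judged:
By the outcome, as a careful person would: the job done as asked, in the order asked, and still so for the second after the job is handed in, with the robot touching nothing.
It also fails if it takes over 54 s, if anything falls off the work surface, if the arm or the gripper's body presses on something with over 40 N, if the wrist force passes 120 N, or if a joint passes its speed limit or range.

## Working session

There is one attempt and no reset: what is moved stays moved. The work goes in short steps, Python scripts to look and compute and a shell command to move; the robot and the scene stay as the last step left them, time stands still between calls to the robot, and variables do not carry over. Pictures are saved under pics/ and viewed, at most 10 in all, crops included, and the job is handed in when it is done.

```bash
ls; mkdir -p pics; python3 - <<'E'
from plant import r
import cv2,numpy as np
for c in ["scene","top"]:
    f=r.grab_frame(c); cv2.imwrite(f"pics/{c}0.png",f[:,:,::-1])
    i=r.camera_info(c); print(c,{k:np.round(v,3).tolist() for k,v in i.items()})
print(r.get_state())
E
```

```text
pics
scene {'fx': 447.398, 'fy': 447.398, 'cx': 311.713, 'cy': 240.096, 'k1': -0.054, 'world_from_camera': [[-0.048, -0.532, 0.845, 1564.601], [0.999, -0.046, 0.028, 4.676], [0.024, 0.846, 0.533, 805.544], [0.0, 0.0, 0.0, 1.0]]}
top {'fx': 437.815, 'fy': 437.815, 'cx': 317.439, 'cy': 231.809, 'k1': -0.086, 'world_from_camera': [[-0.003, 0.995, -0.096, 439.413], [-1.0, -0.006, -0.026, -30.04], [-0.027, 0.096, 0.995, 1383.063], [0.0, 0.0, 0.0, 1.0]]}
{'clock': 0.1, 'joint_pos': array([-1.48235850e+00,  1.81495806e-01,  1.60791320e+00,  5.10158110e-06,
        1.35382670e+00, -2.06324771e-01]), 'dq': array([-0.00014488, -0.0009458 , -0.00072575,  0.00094541, -0.00069003,
        0.00079285]), 'joint_torque': array([ 4.90634211e-04, -4.45875621e+01, -3.52237487e+01, -3.52064053e-04,
        4.20431243e-03, -5.50023515e-06]), 'tool_pos': array([ 167.00660702, -549.71726951,  252.45538189]), 'ee_rot': array([-3.10591284e+00, -4.61095098e-01, -1.59765651e-04]), 'force': array([ 0.58329232, -0.18101174,  0.17605798]), 'wrist_torque': array([-0.03600314, -0.0209219 , -0.00094694]), 'grasp_force': 0.0, 'width': 85.24946278143797}
```

View pics/scene0.png

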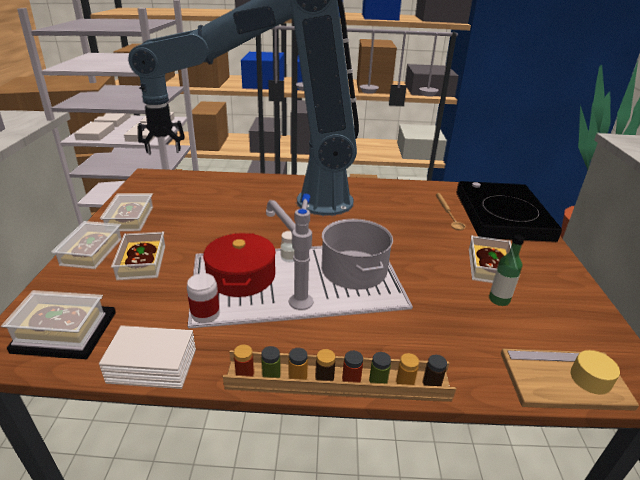

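View pics/top0.png

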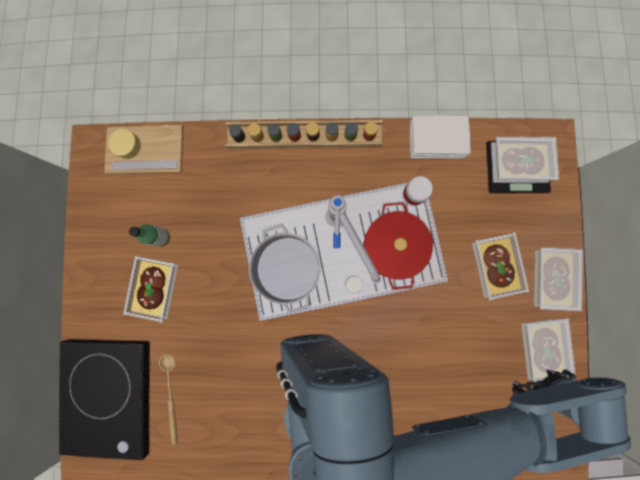

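```bash
cat > h.py <<'E'
from plant import r
import cv2,numpy as np
def ray(c,u,v):
    i=r.camera_info(c);M=np.array(i["world_from_camera"])
    K=np.array([[i["fx"],0,i["cx"]],[0,i["fy"],i["cy"]],[0,0,1]])
    p=cv2.undistortPoints(np.array([[[u,v]]],float),K,np.array([i["k1"],0,0,0,0]))[0,0]
    return M[:3,3],M[:3,:3]@np.array([p[0],-p[1],-1])
def atz(c,u,v,z):
    o,d=ray(c,u,v); return o+d*(z-o[2])/d[2]
def proj(c,P):
    i=r.camera_info(c);M=np.array(i["world_from_camera"])
    q=(np.atleast_2d(P)-M[:3,3])@M[:3,:3]
    s=np.c_[q[:,0],-q[:,1]]/-q[:,2:]; s=s*(1+i["k1"]*(s**2).sum(1,keepdims=True))
    return s*[i["fx"],i["fy"]]+[i["cx"],i["cy"]]
E
python3 - <<'E'
from h import *
for c in ["top","scene"]:
  for q in ["station","spout","lever","pot","casserole","salt_jar","tomato_can","oil","meal_1"]:
    for o in r.outline_of(c,q)[:2]:
      m=o["region"]; ys,xs=np.nonzero(m)
      print(c,q,round(o["score"],2),np.round(o["extent"]).tolist(),"cen",xs.mean().round(1),ys.mean().round(1),m.sum())
      np.save(f"m_{c}_{q}.npy",m) if o["score"]>.5 else 0
E
```

```text
top station 0.86 [240.0, 185.0, 447.0, 321.0] cen 342.3 245.4 10603
top spout 0.79 [325.0, 203.0, 380.0, 285.0] cen 356.9 243.4 770
top lever 0.89 [330.0, 194.0, 345.0, 248.0] cen 336.7 219.5 424
top lever 0.52 [362.0, 200.0, 435.0, 292.0] cen 398.7 244.8 4048
top pot 0.77 [248.0, 224.0, 320.0, 313.0] cen 284.5 267.5 4409
top casserole 0.22 [238.0, 186.0, 448.0, 321.0] cen 341.6 245.2 11047
top salt_jar 0.59 [346.0, 274.0, 368.0, 291.0] cen 353.3 283.6 242
top tomato_can 0.66 [404.0, 174.0, 431.0, 206.0] cen 417.2 190.9 610
top tomato_can 0.66 [129.0, 218.0, 172.0, 245.0] cen 150.7 234.4 677
top oil 0.62 [128.0, 220.0, 173.0, 244.0] cen 150.6 234.6 701
top meal_1 0.97 [125.0, 258.0, 176.0, 321.0] cen 150.4 289.2 2661
top meal_1 0.62 [473.0, 232.0, 530.0, 297.0] cen 500.1 266.0 2722
scene station 0.61 [186.0, 196.0, 412.0, 328.0] cen 302.6 284.9 9019
scene spout 0.71 [267.0, 201.0, 311.0, 251.0] cen 289.9 227.1 782
scene lever 0.55 [295.0, 195.0, 314.0, 230.0] cen 302.8 212.7 317
scene pot 0.8 [321.0, 220.0, 393.0, 292.0] cen 355.7 253.5 4208
scene casserole 0.83 [202.0, 232.0, 275.0, 295.0] cen 240.5 263.8 3631
scene salt_jar 0.77 [279.0, 234.0, 296.0, 260.0] cen 286.3 247.7 314
scene tomato_can 0.92 [188.0, 274.0, 223.0, 320.0] cen 203.5 297.6 1409
scene tomato_can 0.57 [486.0, 233.0, 526.0, 309.0] cen 507.0 274.0 1373
scene oil 0.82 [491.0, 235.0, 522.0, 311.0] cen 507.1 274.2 1360
scene meal_1 0.79 [470.0, 236.0, 511.0, 282.0] cen 485.7 256.7 1344
scene meal_1 0.76 [111.0, 234.0, 162.0, 279.0] cen 138.7 256.1 2018
```

The top view shows the tap hub at about (337,203) and the lever pointing towards the robot, open, with its paddle at (337,240). The spout points lower right over the casserole, with its end near (376,278). The steel pot is on the robot's left at (285,268).

```bash
python3 - <<'E'
from h import *
from scipy.optimize import least_squares
f=cv2.imread("pics/top0.png").astype(int); b,g,rr=f[...,0],f[...,1],f[...,2]
blue=((b-rr>70)&(b-g>35)).astype(np.uint8)
for c in ["top","scene"]:
  f=cv2.imread(f"pics/{c}0.png").astype(int); b,g,rr=f[...,0],f[...,1],f[...,2]
  blue=((b-rr>60)&(b-g>30)).astype(np.uint8)
  n,l,s,ce=cv2.connectedComponentsWithStats(blue)
  for k in range(1,n):
    if s[k,4]>8 and 180<ce[k,1]<300 and 250<ce[k,0]<400: print(c,"blue",s[k],ce[k].round(1), atz(c,*ce[k],285).round(1),atz(c,*ce[k],277).round(1))
# tray corners
m=np.load("m_top_station.npy").astype(np.uint8)
h=cv2.convexHull(cv2.findContours(m,0,2)[0][0])
P=np.array([atz("top",*p[0],8)[:2] for p in h.astype(float)],np.float32)
R=cv2.minAreaRect(P);print("tray",R,cv2.boxPoints(R).round(0).tolist())
# spout mask principal line in plane z=215
m=np.load("m_top_spout.npy"); ys,xs=np.nonzero(m)
Q=np.array([atz("top",x,y,215)[:2] for x,y in zip(xs,ys)]);
v=cv2.fitLine(Q.astype(np.float32),cv2.DIST_HUBER,0,.01,.01).ravel();print("spout line",v, "ext",[((Q-v[2:])@v[:2]).min(),((Q-v[2:])@v[:2]).max()])
# pot: outer contour in both views; rim 104 at z120
for c in ["top","scene"]:
  for q,z in [("pot",120),("casserole",100),("salt_jar",85),("tomato_can",110)]:
    try: m=np.load(f"m_{c}_{q}.npy").astype(np.uint8)
    except: continue
    ys,xs=np.nonzero(m); print(c,q,atz(c,xs.mean(),ys.mean(),z).round(1))
E
```

```text
top blue [334 198   8   8  48] [337.4 201.6] [621.8 -51.6 285. ] [623.1 -51.7 277. ]
top blue [333 233   7  15  84] [336.4 240.5] [523.1 -48.5 285. ] [523.7 -48.7 277. ]
scene blue [302 193   8  10  51] [305.9 197. ] [532.8 -47.9 285. ] [517.  -48.8 277. ]
scene blue [298 209   9   5  36] [302.1 210.9] [608.7 -52.7 285. ] [594.1 -53.6 277. ]
tray ((344.3716125488281, 71.45850372314453), (18.63446807861328, 51.32426834106445), 18.31583595275879) [[327.0, 93.0], [344.0, 44.0], [361.0, 50.0], [345.0, 99.0]]
spout line [ 8.7108243e-01  4.9113688e-01  5.1335883e+02 -1.0876760e+02] ext [np.float64(-105.95813340806053), np.float64(141.3127939360723)]
top pot [458.2  98.9 120. ]
top salt_jar [ 410.8 -100.7   85. ]
top tomato_can [557.2 502.6 110. ]
scene pot [536.3  92.6 120. ]
scene casserole [ 583.4 -219.5  100. ]
scene salt_jar [ 470.6 -105.7   85. ]
scene tomato_can [586.7 497.2 110. ]
```

```bash
python3 - <<'E'
import cv2
f=cv2.imread("pics/top0.png")[160:340,220:460]; cv2.imwrite("pics/top0c.png",cv2.resize(f,None,fx=3.3,fy=3.3,interpolation=2))
E
```

```text
(no output)
```

View pics/top0c.png

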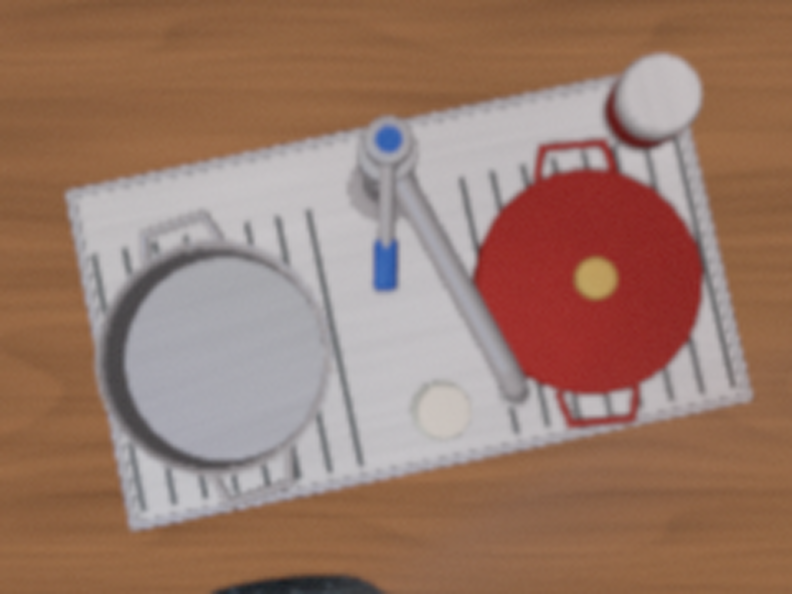

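The crop confirms that the hub dot is at full-picture (337.4,201.6), the paddle at (336.4,240.5) and the spout end near (375,279). The pot rim is centred near (285,268), and three tray corners can be seen clearly.

```bash
cat > geo.py <<'E'
from h import *
F=lambda p:(220+(p[0]+.5)/3.3-.5,160+(p[1]+.5)/3.3-.5)
C=[atz("top",*F(p),8)[:2] for p in [(68,190),(132,528),(750,400)]]
A=atz("top",337.4,201.6,291)[:2]
e=C[1]-C[2]; e/=np.linalg.norm(e)      # station +y
th=np.arctan2(-e[0],e[1])              # station yaw
pot=atz("top",*F((214.5,356)),120)[:2]
cas=atz("top",*F((589,280)),100)[:2]
sp=atz("top",*F((513,390)),205)[:2]
pad=atz("top",336.4,240.5,283)[:2]
def ang(p):  # spout angle
    d=p-A; return np.arctan2(d[1],d[0])-th-np.pi
w=lambda a:(a+np.pi)%(2*np.pi)-np.pi
E
python3 - <<'E'
from geo import *
print("corners",np.round(C,1).tolist(),[np.linalg.norm(C[0]-C[1]),np.linalg.norm(C[1]-C[2])],"yaw",th)
print("axis",A,"tray mid back",C[0]-e*300)
for n,p in dict(pot=pot,cas=cas,sp=sp,pad=pad).items(): print(n,p.round(1),np.linalg.norm(p-A).round(1),"angle",w(ang(p)).round(3))
# refine: pot rim edge from both masks
m=np.load("m_scene_pot.npy")
for p in (pot,cas):
  t=np.linspace(0,6.28,9)[:-1]
  print(proj("scene",np.c_[p[0]+104*np.cos(t),p[1]+104*np.sin(t),0*t+120]).round(0).tolist())
E
```

```text
corners [[620.0, 252.7], [297.3, 187.9], [415.6, -397.8]] [np.float64(329.1542772444126), np.float64(597.5342267812216)] yaw 0.19933804664123023
axis [620.89779872 -51.58367585] tray mid back [679.42808028 -41.31989969]
pot [458.1  98.5] 221.4 angle -0.944
cas [ 524.4 -232.4] 205.0 angle 0.881
sp [ 428.4 -152.6] 217.4 angle 0.284
pad [523.2 -48.5] 97.8 angle -0.231
[[358.0, 259.0], [384.0, 254.0], [393.0, 240.0], [380.0, 227.0], [356.0, 221.0], [332.0, 225.0], [321.0, 237.0], [331.0, 251.0]]
[[232.0, 267.0], [262.0, 262.0], [276.0, 247.0], [269.0, 233.0], [246.0, 227.0], [219.0, 231.0], [203.0, 244.0], [207.0, 259.0]]
```

Measured geometry:

| Quantity | Value |
|---|---|
| Tap axis | (621,-52) |
| Station yaw | 0.20 |
| Pot centre, radius from axis | 221 mm |
| Spout angle now | 0.28 |
| Spout target angle | -0.944 |
| Lever angle now | about 1.34 |

The tray measures 329 by 598 mm, which matches the given size. I'll approach beside the paddle on its -y side with the fingers shut.

```bash
python3 -m crank '[{"dx":9.49,"dy":-6.63,"dz":-0.5,"wz":1.69},{"dx":9.49,"dy":-6.63,"dz":-0.5,"wz":1.69},{"dx":9.49,"dy":-6.63,"dz":-0.5,"wz":1.69},{"dx":9.49,"dy":-6.63,"dz":-0.5,"wz":1.69},{"dx":9.49,"dy":-6.63,"dz":-0.5,"wz":1.69},{"dx":9.49,"dy":-6.63,"dz":-0.5,"wz":1.69},{"dx":9.49,"dy":-6.63,"dz":-0.5,"wz":1.69},{"dx":9.49,"dy":-6.63,"dz":-0.5,"wz":1.69},{"dx":9.49,"dy":-6.63,"dz":-0.5,"wz":1.69},{"dx":9.49,"dy":-6.63,"dz":-0.5,"wz":1.69},{"dx":9.49,"dy":-6.63,"dz":-0.5,"wz":1.69},{"dx":9.49,"dy":-6.63,"dz":-0.5,"wz":1.69}]' 0 20; python3 - <<'E'
from h import *
s=r.get_state();print(s["clock"],s["tool_pos"],s["ee_rot"],s["joint_pos"],s["width"],r.tip_extent)
cv2.imwrite("pics/top1.png",r.grab_frame("top")[:,:,::-1]);f=r.grab_frame("scene");cv2.imwrite("pics/sc1.png",cv2.resize(f[150:350,180:430,::-1],None,fx=2.4,fy=2.4))
E
```

```text
1.0 [ 167.08887423 -550.20232357  253.32250407] [3.10751139e+00 4.61345892e-01 1.90707856e-05] [-1.48229346e+00  1.80750389e-01  1.60698735e+00  1.37278260e-05
  1.35383382e+00 -2.06270074e-01] 85.42407936244874 22.0$[0]: bad value
```

View pics/sc1.png

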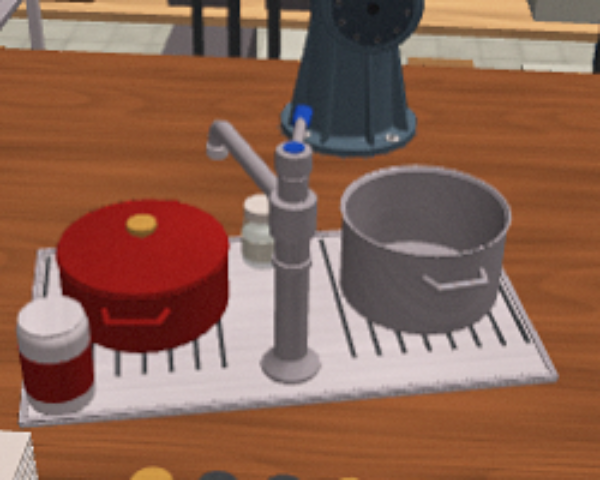

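The arm didn't move because the call was refused: row 0 had a bad value. I'll ramp the rows instead.

```bash
python3 -m crank '[{"dx":0.8,"dy":-0.55,"dz":-0.1,"wz":0.2},{"dx":1.6,"dy":-1.1,"dz":-0.2,"wz":0.4},{"dx":2.4,"dy":-1.65,"dz":-0.3,"wz":0.6},{"dx":3.2,"dy":-2.2,"dz":-0.4,"wz":0.8},{"dx":4.0,"dy":-2.8,"dz":-0.5,"wz":1.0},{"dx":4.8,"dy":-3.4,"dz":-0.5,"wz":1.2},{"dx":5.6,"dy":-3.9,"dz":-0.5,"wz":1.4},{"dx":6.4,"dy":-4.5,"dz":-0.5,"wz":1.5},{"dx":7.2,"dy":-5.0,"dz":-0.5,"wz":1.6},{"dx":8.0,"dy":-5.6,"dz":-0.5,"wz":1.69},{"dx":8.8,"dy":-6.1,"dz":-0.5,"wz":1.69},{"dx":9.49,"dy":-6.63,"dz":-0.5,"wz":1.69}]' 0 20
```

```text
$[0]: bad value
```

```bash
python3 -m crank '[{"dx":0.8,"dy":-0.55,"dz":-0.1,"wx":0,"wy":0,"wz":0.2},{"dx":1.6,"dy":-1.1,"dz":-0.2,"wx":0,"wy":0,"wz":0.4},{"dx":2.4,"dy":-1.65,"dz":-0.3,"wx":0,"wy":0,"wz":0.6},{"dx":3.2,"dy":-2.2,"dz":-0.4,"wx":0,"wy":0,"wz":0.8},{"dx":4.0,"dy":-2.8,"dz":-0.5,"wx":0,"wy":0,"wz":1.0},{"dx":4.8,"dy":-3.4,"dz":-0.5,"wx":0,"wy":0,"wz":1.2},{"dx":5.6,"dy":-3.9,"dz":-0.5,"wx":0,"wy":0,"wz":1.4},{"dx":6.4,"dy":-4.5,"dz":-0.5,"wx":0,"wy":0,"wz":1.5},{"dx":7.2,"dy":-5.0,"dz":-0.5,"wx":0,"wy":0,"wz":1.6},{"dx":8.0,"dy":-5.6,"dz":-0.5,"wx":0,"wy":0,"wz":1.69},{"dx":8.8,"dy":-6.1,"dz":-0.5,"wx":0,"wy":0,"wz":1.69},{"dx":9.49,"dy":-6.63,"dz":-0.5,"wx":0,"wy":0,"wz":1.69}]' 0 20
```

```text
clock: 2.6
tool_pos: [525.8, -93.7, 278.5]
ee_rot: [3.141, 0.0, 0.001]
force: [1.0, -0.1, 0.4]
width: 0.2
grasp_force: 0.0
```

All keys are required in each row. The tool is now aligned with the world axes (dx = +x, dy = -y), so I'll sweep the lever along its arc.

```bash
python3 -m crank '[{"dx":0,"dy":-0.4,"dz":0,"wx":0,"wy":0,"wz":0},{"dx":-0.04,"dy":-0.7,"dz":0,"wx":0,"wy":0,"wz":0},{"dx":-0.07,"dy":-0.96,"dz":0,"wx":0,"wy":0,"wz":0},{"dx":-0.03,"dy":-1.25,"dz":0,"wx":0,"wy":0,"wz":0},{"dx":0.04,"dy":-1.53,"dz":0,"wx":0,"wy":0,"wz":0},{"dx":0.18,"dy":-1.81,"dz":0,"wx":0,"wy":0,"wz":0},{"dx":0.34,"dy":-2.06,"dz":0,"wx":0,"wy":0,"wz":0},{"dx":0.53,"dy":-2.26,"dz":0,"wx":0,"wy":0,"wz":0},{"dx":0.72,"dy":-2.42,"dz":0,"wx":0,"wy":0,"wz":0},{"dx":0.9,"dy":-2.53,"dz":0,"wx":0,"wy":0,"wz":0},{"dx":1.0,"dy":-2.58,"dz":0,"wx":0,"wy":0,"wz":0}]'
python3 -m crank '[{"dx":0.06,"dy":-0.03,"dz":0,"wx":0,"wy":0,"wz":0},{"dx":0.1,"dy":-0.03,"dz":0,"wx":0,"wy":0,"wz":0}]'
```

```text
clock: 3.98
tool_pos: [575.2, 34.3, 277.9]
ee_rot: [-3.141, -0.0, 0.001]
force: [-1.6, -2.6, -0.8]
width: 0.2
grasp_force: 1.4
clock: 4.22
tool_pos: [579.6, 35.8, 278.0]
ee_rot: [-3.14, 0.0, 0.002]
force: [-2.4, 0.3, -1.8]
width: 0.2
grasp_force: 1.4
```

```bash
for i in 1 2; do python3 -m crank '[{"dx":0.03,"dy":-0.01,"dz":0,"wx":0,"wy":0,"wz":0},{"dx":0.05,"dy":-0.01,"dz":0,"wx":0,"wy":0,"wz":0},{"dx":0.05,"dy":-0.01,"dz":0,"wx":0,"wy":0,"wz":0}]' | egrep 'pos|force'; done
python3 - <<'E'
from h import *
f=r.grab_frame("scene");cv2.imwrite("pics/sc2.png",cv2.resize(f[130:310,200:440,::-1],None,fx=3.3,fy=3.3))
E
```

```text
tool_pos: [581.2, 36.3, 277.9]
force: [-6.8, 1.1, -0.1]
grasp_force: 3.1
tool_pos: [581.6, 36.5, 277.8]
force: [-16.9, -1.0, 5.1]
grasp_force: 8.5
```

View pics/sc2.png

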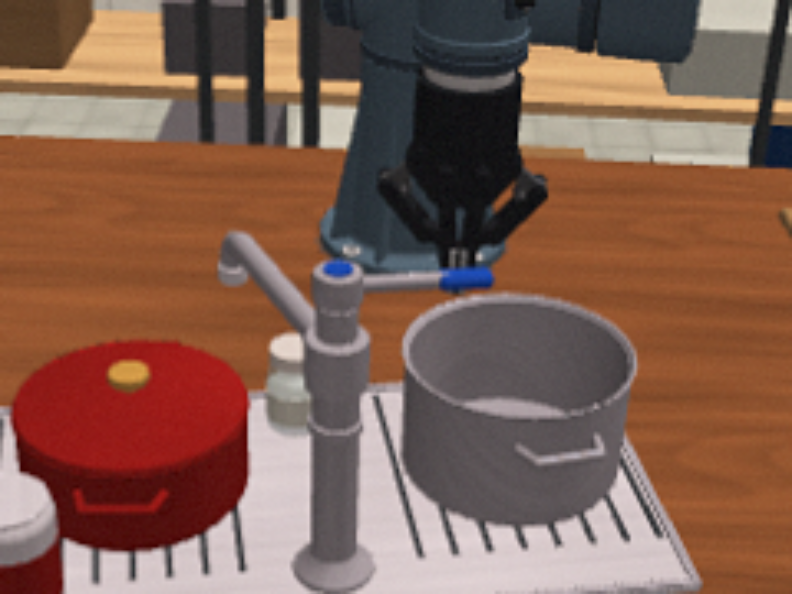

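The lever is at its stop: the force rose to 17 N without motion, and the lever points left at (490,278) in the crop. Next I'll back off, cross over the spout, and come down on its -y side.

```bash
python3 -m crank '[{"dx":-0.9,"dy":0.3,"dz":0,"wx":0,"wy":0,"wz":0},{"dx":-1.4,"dy":1.2,"dz":0,"wx":0,"wy":0,"wz":0},{"dx":-1.6,"dy":2.2,"dz":-0.1,"wx":0,"wy":0,"wz":0},{"dx":-1.8,"dy":3.2,"dz":-0.1,"wx":0,"wy":0,"wz":0},{"dx":-1.85,"dy":4.2,"dz":-0.1,"wx":0,"wy":0,"wz":0},{"dx":-1.85,"dy":4.25,"dz":0.6,"wx":0,"wy":0,"wz":0},{"dx":-1.85,"dy":4.25,"dz":1.16,"wx":0,"wy":0,"wz":0},{"dx":-1.85,"dy":4.25,"dz":1.16,"wx":0,"wy":0,"wz":0}]'
python3 - <<'E'
from geo import *
s=r.get_state(); p=s["tool_pos"];print(p,s["joint_pos"])
R=170
for a in [.284,.1,-.1,-.3,-.5,-.7,-.8,-.9,-.944]:
    ps=th+np.pi+a;u=np.array([np.cos(ps),np.sin(ps)]);t=np.array([u[1],-u[0]])
    d=11+abs(t[0])*11+abs(t[1])*14.5; q=A+R*u-d*t
    print(a,q.round(1),"units",((q-p[:2])/50*[1,-1]).round(2))
f=r.grab_frame("scene");cv2.imwrite("pics/sc3.png",cv2.resize(f[130:310,200:440,::-1],None,fx=3.3,fy=3.3))
E
```

```text
clock: 6.02
tool_pos: [491.5, -175.8, 218.7]
ee_rot: [-3.14, 0.001, 0.004]
force: [-0.1, 0.8, -0.2]
width: 0.2
grasp_force: 0.0
[ 491.48105271 -175.84618576  218.70896206] [-5.71406486e-01  9.86822037e-02  1.77240145e+00  3.14142883e-04
  1.27338390e+00  1.00008203e+00]
0.284 [ 483.8 -156.2] units [-0.15 -0.39]
0.1 [ 466.7 -128.6] units [-0.49 -0.95]
-0.1 [454.4 -94.8] units [-0.74 -1.62]
-0.3 [449.1 -60.9] units [-0.85 -2.3 ]
-0.5 [450.2 -28.1] units [-0.83 -2.96]
-0.7 [457.8   4.6] units [-0.67 -3.61]
-0.8 [464.2  20.4] units [-0.55 -3.93]
-0.9 [472.1  35.7] units [-0.39 -4.23]
-0.944 [476.2  42.2] units [-0.31 -4.36]
```

View pics/sc3.png

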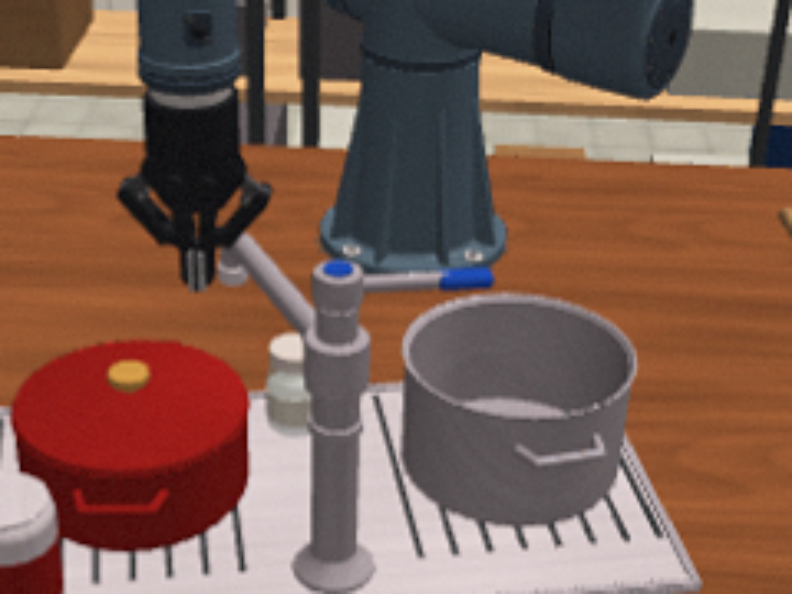

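The finger is on the spout's -y side at (196,280) in the crop, the lever is still shut, and the casserole is clear below. I'll push the spout slowly, stopping a little short of the target.

```bash
python3 -m crank '[{"dx":-0.15,"dy":-0.35,"dz":0,"wx":0,"wy":0,"wz":0},{"dx":-0.32,"dy":-0.65,"dz":0,"wx":0,"wy":0,"wz":0},{"dx":-0.49,"dy":-0.95,"dz":0,"wx":0,"wy":0,"wz":0},{"dx":-0.62,"dy":-1.28,"dz":0,"wx":0,"wy":0,"wz":0},{"dx":-0.74,"dy":-1.62,"dz":0,"wx":0,"wy":0,"wz":0},{"dx":-0.8,"dy":-1.96,"dz":0,"wx":0,"wy":0,"wz":0},{"dx":-0.85,"dy":-2.3,"dz":0,"wx":0,"wy":0,"wz":0},{"dx":-0.84,"dy":-2.6,"dz":0,"wx":0,"wy":0,"wz":0},{"dx":-0.83,"dy":-2.95,"dz":0,"wx":0,"wy":0,"wz":0},{"dx":-0.75,"dy":-3.25,"dz":0,"wx":0,"wy":0,"wz":0},{"dx":-0.68,"dy":-3.5,"dz":0,"wx":0,"wy":0,"wz":0},{"dx":-0.67,"dy":-3.6,"dz":0,"wx":0,"wy":0,"wz":0}]'
python3 -m crank '[{"dx":0.06,"dy":-0.16,"dz":0,"wx":0,"wy":0,"wz":0},{"dx":0.12,"dy":-0.32,"dz":0,"wx":0,"wy":0,"wz":0},{"dx":0.16,"dy":-0.4,"dz":0,"wx":0,"wy":0,"wz":0},{"dx":0.16,"dy":-0.4,"dz":0,"wx":0,"wy":0,"wz":0}]'
python3 - <<'E'
from geo import *
print(r.get_state()["tool_pos"])
for c in("top","scene"):
  f=r.grab_frame(c);cv2.imwrite(f"pics/{c}4.png",f[:,:,::-1])
a=cv2.imread("pics/top4.png")[160:340,220:460];b=cv2.imread("pics/scene4.png")[150:310,240:440]
cv2.imwrite("pics/b4.png",np.vstack([cv2.resize(a,(400,300)),cv2.resize(b,(400,300))]).reshape(2,300,400,3).transpose(1,0,2,3).reshape(300,800,3))
E
```

```text
clock: 7.58
tool_pos: [459.0, 4.7, 220.1]
ee_rot: [-3.141, -0.001, 0.001]
force: [0.5, -1.7, -0.2]
width: -0.1
grasp_force: 0.8
clock: 8.07
tool_pos: [466.8, 24.3, 220.2]
ee_rot: [-3.141, -0.0, 0.0]
force: [-0.4, -0.0, 0.3]
width: 0.1
grasp_force: 0.0
[466.83996096  24.33386995 220.2103999 ]
```

View pics/b4.png

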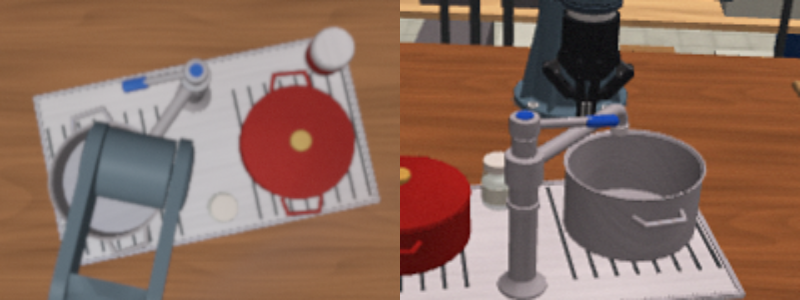

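The spout is close to the target and the lever is still shut. I'll move the arm aside so the top camera gets a clear view to measure from.

```bash
python3 -m crank '[{"dx":-0.3,"dy":0.5,"dz":0,"wx":0,"wy":0,"wz":0},{"dx":-0.3,"dy":1.2,"dz":-0.5,"wx":0,"wy":0,"wz":0},{"dx":-0.3,"dy":2.2,"dz":-1,"wx":0,"wy":0,"wz":0},{"dx":-0.3,"dy":3.3,"dz":-1,"wx":0,"wy":0,"wz":0},{"dx":-0.3,"dy":4.4,"dz":-1,"wx":0,"wy":0,"wz":0},{"dx":-0.5,"dy":5.5,"dz":-1,"wx":0,"wy":0,"wz":0},{"dx":-0.5,"dy":6,"dz":-1,"wx":0,"wy":0,"wz":0}]'
python3 - <<'E'
from geo import *
for c in("top","scene"):
  f=r.grab_frame(c);cv2.imwrite(f"pics/{c}5.png",f[:,:,::-1])
  for o in r.outline_of(c,"spout")[:1]+r.outline_of(c,"pot")[:1]: print(c,o["score"],o["extent"])
a=cv2.imread("pics/top5.png")[180:320,230:370];b=cv2.imread("pics/scene5.png")[180:310,270:410]
cv2.imwrite("pics/b5.png",np.hstack([cv2.resize(a,(400,400),interpolation=2),cv2.resize(b,(400,371),interpolation=2)[:400] if 0 else cv2.copyMakeBorder(cv2.resize(b,(400,371),interpolation=2),0,29,0,0,0)]))
for z,q in((170,220),(215,160)):
 for da in (-.944,-.85):
  ps=th+np.pi+da;P=np.r_[A+q*np.array([np.cos(ps),np.sin(ps)]),z];print(da,z,proj("top",P),proj("scene",P))
E
```

```text
clock: 9.05
tool_pos: [440.9, -278.7, 270.2]
ee_rot: [-3.141, 0.005, 0.0]
force: [0.7, 0.3, 0.4]
width: -0.2
grasp_force: 0.0
top 0.68 [288.0, 207.9, 344.7, 280.8]
top 0.65 [245.9, 221.9, 319.9, 311.2]
scene 0.95 [293.8, 205.1, 356.6, 254.0]
scene 0.76 [320.7, 219.1, 393.3, 288.8]
-0.944 170 [[283.17790525 266.89252574]] [[357.79524992 223.82037148]]
-0.85 170 [[288.86523599 271.68535419]] [[352.09016535 221.24926699]]
-0.944 215 [[296.62888745 250.05370283]] [[344.70770767 216.92753558]]
-0.85 215 [[300.92792851 253.64719246]] [[340.43129776 215.00848739]]
```

View pics/b5.png

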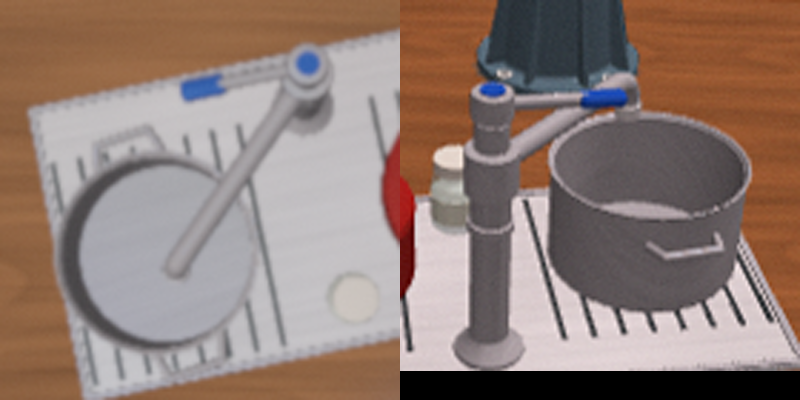

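```bash
python3 - <<'E'
from geo import *
a=atz("top",230+202/2.857-.3,180+88/2.857-.3,280)[:2]-A; print("lever",np.arctan2(a[1],a[0])-th-np.pi/2,np.hypot(*a))
m=r.outline_of("top","spout")[0]["region"]
Q=[]
ys,xs=np.nonzero(m)
Q=np.array([atz("top",x,y,217)[:2] for x,y in zip(xs,ys)])-A
rad=np.hypot(*Q.T); 
for lo,hi in((70,110),(110,150),(150,200),(70,200)):
  k=(rad>lo)&(rad<hi);q=Q[k].mean(0);print(lo,hi,k.sum(),w(np.arctan2(q[1],q[0])-th-np.pi))
# manual centreline points in crop
for p in((200,232),(230,190),(260,146)):
  d=atz("top",230+p[0]/2.857-.3,180+p[1]/2.857-.3,217)[:2]-A;print(np.hypot(*d),w(np.arctan2(d[1],d[0])-th-np.pi))
f=cv2.imread("pics/top5.png")[240:300,265:320]
E
```

```text
lever 0.014326372538639998 96.3186251091308
70 110 120 -0.8046557452612619
110 150 125 -0.8101080983456042
150 200 152 -0.8035259218903885
70 200 397 -0.8057541769857677
177.59040470336748 -0.7977829039860271
129.48166794244784 -0.7888853942496299
79.60222619303238 -0.7820000599478041
```

The lever is shut (0.01 rad) and the spout is at about -0.80. My finger model reads 0.015 rad ahead of the true angle, so I'll push on to finger position (477.7,44.5).

```bash
python3 -m crank '[{"dx":0,"dy":-1.1,"dz":0,"wx":0,"wy":0,"wz":0},{"dx":0,"dy":-2.2,"dz":0,"wx":0,"wy":0,"wz":0},{"dx":0.1,"dy":-3.3,"dz":0,"wx":0,"wy":0,"wz":0},{"dx":0.22,"dy":-4.4,"dz":0,"wx":0,"wy":0,"wz":0},{"dx":0.22,"dy":-5.3,"dz":0,"wx":0,"wy":0,"wz":0},{"dx":0.22,"dy":-5.33,"dz":0.5,"wx":0,"wy":0,"wz":0},{"dx":0.22,"dy":-5.33,"dz":1,"wx":0,"wy":0,"wz":0},{"dx":0.22,"dy":-5.33,"dz":1,"wx":0,"wy":0,"wz":0}]'
```

```text
clock: 10.4
tool_pos: [451.2, -8.0, 218.8]
ee_rot: [-3.14, -0.003, 0.006]
force: [-0.4, -0.6, -0.4]
width: -0.1
grasp_force: 0.0
```

```bash
python3 -m crank '[{"dx":0.1,"dy":-0.3,"dz":0,"wx":0,"wy":0,"wz":0},{"dx":0.22,"dy":-0.55,"dz":0,"wx":0,"wy":0,"wz":0},{"dx":0.34,"dy":-0.78,"dz":0,"wx":0,"wy":0,"wz":0},{"dx":0.44,"dy":-0.95,"dz":0,"wx":0,"wy":0,"wz":0},{"dx":0.5,"dy":-1.05,"dz":0,"wx":0,"wy":0,"wz":0},{"dx":0.5,"dy":-1.05,"dz":0,"wx":0,"wy":0,"wz":0}]'
```

```text
clock: 11.15
tool_pos: [477.9, 43.3, 220.2]
ee_rot: [-3.141, -0.001, 0.0]
force: [-0.4, 0.3, 0.0]
width: 0.1
grasp_force: 0.0
```

Close to the planned end point, so I'll retreat and measure again.

```bash
python3 -m crank '[{"dx":-0.4,"dy":0.5,"dz":0,"wx":0,"wy":0,"wz":0},{"dx":-0.5,"dy":1.3,"dz":-0.5,"wx":0,"wy":0,"wz":0},{"dx":-0.5,"dy":2.4,"dz":-1,"wx":0,"wy":0,"wz":0},{"dx":-0.5,"dy":3.5,"dz":-1,"wx":0,"wy":0,"wz":0},{"dx":-0.5,"dy":4.6,"dz":-1,"wx":0,"wy":0,"wz":0},{"dx":-0.7,"dy":5.7,"dz":-1,"wx":0,"wy":0,"wz":0},{"dx":-0.7,"dy":6.4,"dz":-1,"wx":0,"wy":0,"wz":0},{"dx":-0.7,"dy":6.4,"dz":-1,"wx":0,"wy":0,"wz":0}]'
python3 - <<'E'
from geo import *
for c in("top","scene"): cv2.imwrite(f"pics/{c}6.png",r.grab_frame(c)[:,:,::-1])
m=r.outline_of("top","spout")[0]["region"]; ys,xs=np.nonzero(m)
Q=np.array([atz("top",x,y,217)[:2] for x,y in zip(xs,ys)])-A; rad=np.hypot(*Q.T)
k=(rad>70)&(rad<200);q=Q[k].mean(0);a=w(np.arctan2(q[1],q[0])-th-np.pi);ps=th+np.pi+a
o=A+220*np.array([np.cos(ps),np.sin(ps)]);print("spout",a,k.sum(),"outlet",o,"pot",pot,"err",o-pot)
a=cv2.imread("pics/top6.png")[180:320,230:370];b=cv2.imread("pics/scene6.png")[170:310,270:410]
cv2.imwrite("pics/b6.png",np.hstack([cv2.resize(x,(400,400),interpolation=2) for x in(a,b)]))
d0=cv2.absdiff(cv2.imread("pics/top0.png"),cv2.imread("pics/top6.png"))
print([np.round(x["extent"]) for x in r.outline_of("top","pot")[:1]])
E
```

```text
clock: 12.15
tool_pos: [442.1, -279.5, 269.9]
ee_rot: [-3.141, 0.007, 0.0]
force: [0.1, 0.1, -0.0]
width: -0.3
grasp_force: 0.0
spout -0.9351231474847381 396 outlet [457.81090853  96.07358353] pot [458.0939042   98.49964495] err [-0.28299567 -2.42606142]
[array([249., 223., 316., 312.])]
```

View pics/b6.png

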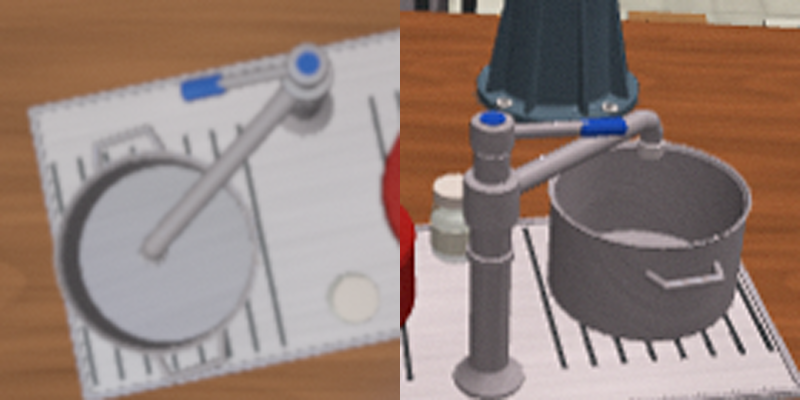

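The outlet at (153,250) in the left crop is about 2.5 mm from the pot's centre. The lever is still shut and the pot hasn't moved, so I'm handing in.

```bash
python3 -c "from plant import r; print(r.finish_job())"
```

```text
the job is handed in; nothing more can be done
None
```

The job is handed in: the lever was pushed shut against its stop first, then the spout was turned until its outlet measured about 2.5 mm from the steel pot's centre, with no sign that either pot or anything else near the tap was moved.

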